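Gauge the depth of a blind well

ROBOT

A 7-joint arm with a two-finger parallel gripper is mounted at the origin on a cart in front of the work surface, level with it; the furniture and walls round the work are solid. World frame = base frame: x ahead of the robot, y to its left, z up, the work surface at z = 0. Lengths are in m, angles in rad, forces in N, time in s.
With the tool pointing down it reaches from about 0.425 to 0.925 m from the base axis. Payload 6.8 kg.
Tool frame: the origin (TCP) lies midway between the tips of the shut fingers; the grasp point (between the pads) lies 19 mm behind it; z points along the fingers, x is the direction in which the jaws open and shut, and the axes are right-handed (so a half turn about z gives the same grasp; the last joint's range is limited). The gripper opens to 85 mm and grips with 20 to 120 N. Pads are 22 mm wide; open, the fingers measure 114 mm over their backs; the gripper's body (76 mm by 85 mm) begins 54 mm behind the grasp point. The pads swing forward as they close: fully open they stand 13 mm farther back than shut.
Start: joints at [-1.233, 0.477, 0.022, 1.555, -0.011, 1.109, -0.083], TCP at [0.291, 0.609, 0.231] pointing down, gripper open.
Joint ranges: [-2.96, 2.96], [-0.34, 2.1], [-1.41, 1.46], [0.24, 2.44], [-1.37, 4.51], [0.17, 1.92], [-2.96, 2.96]. Speed limits (rad/s): [2.39, 2.39, 3.14, 3.14, 3.14, 3.14, 3.14].

INTERFACE

Orientations are given as a unit quaternion [w, x, y, z].
In Python, from station import bot, imaging, nets gives the robot as it stands. The module is installed in compiled form; this text tells all that it offers.
- The arm moves only by the tool apply_moves, never from a script. Its argument "moves" is text: rows parted by semicolons, each of 7 numbers parted by spaces: the gripper command: -1 is fully open, 1 is shut, values between are in proportion, then the shift along the tool's x, y, z normalised to -1 to 1, where 1 is 120 mm, then the turn, a rotation vector about the tool's x, y, z normalised to -1 to 1, where 1 is 4 degrees. In form: hand dx dy dz rx ry rz; .... A call has 1 to 12 rows; each row shifts and turns the commanded pose from where the row before left it, along the tool's axes as they then stand; what a row does not reach is not made up. A row lasts 1/12 s, in which the tool goes at most 41.7 mm and 7.16 degrees, less where a joint would pass 70% of its speed; a pose out of reach is approached as far as the arm can. A call with a number of a shift or a turn outside -1 to 1 is refused whole. A call with a gripper value outside its range is refused whole. The fingers move at their own pace and stop on an object; "force" is the grip in N (left out, the last holds). Time passes only in rows, so rows that do not move let the fingers close. It gives the time, the measured TCP pose, the force and the opening at its end, in the units of the state.
- bot.get_obs(): the state, without advancing time (a new reading comes with each control period).
- imaging.read_camera(name): name is "side" or "top" or "wrist"; returns a dict with "image" (384x512x3 uint8, red, green, blue), "fx", "fy", "cx", "cy" (pixels), "view" (4x4, takes a point from world to camera coordinates); the wrist camera has in their place "mount" (4x4, takes a point from camera to tool coordinates, whose origin is the TCP and whose axes are the tool frame's). Camera axes: x right, y down, z forward; pixel columns grow to the right and rows downward; lengths in m; the calibration is good to about 2 mm. A picture is of the moment at which its call begins: read the wrist's pose just before it. There is no depth.
- bot.hand_in(): hands the job in, once; it reports no verdict.
Trained networks look in a picture, given as the dict that the camera call returned (one of the last four; its "shot" number tells which), for a name from the list of things; names that differ only in an ending like _2 or _b are one class to them, and where a whole thing is asked for, a point or a joint stands for the part that bears it (a point fixed in the world has none). Each returns a list of dicts, best first, with "score" (0 to 1); they miss things now and then, are a little off and sometimes report something else, mostly with a low value. They report only what shows in the picture. A call takes as long as a camera call.
- nets.spot_in(picture, name): "rect" ([left, top, right, bottom] in pixels, round what is visible of it).
- nets.outline_of(picture, name): "region" (384x512 bool, what is visible of it) and "rect" ([left, top, right, bottom] in pixels, round what is visible of it).
- nets.spot_point(picture, name): "location" ([column, row] in pixels: a listed point, or the origin of a listed thing).
The state is a dict: "t": time; "q": joint angles; "joint_vel": joint speeds; "joint_torque": joint torques, N m; "eef_pos": TCP position; "tool_rot": TCP orientation; "contact_force": force on the tool from outside, world axes, zero at the start; "torque": the same for the moment, N m; "gripper_width": opening from 0.0 (shut) to 1.0 (fully open).
Only numpy, scipy, OpenCV 4.12 (cv2) and the standard library are available. Lean on these libraries where they do the work, as an engineer would, in place of code of your own. Each camera call takes 0.05 s, during which the arm holds its last target.

TASK

Measure how deep the narrow well of the aluminium sample block is: take the depth gauge out of its stand and lower its rod into the narrow well, then press it gently on, its collar sliding up on the face of the block, until you feel the rod firm on the bottom. Let go and leave the gauge standing there with its collar resting on the block as the depth mark; never press the rod hard on the bottom (20 N is too much), and do not disturb the glassware and the weight around.

Things in the scene. Friction and masses are not known exactly. Their poses are not given: they have to be found in the camera images.
- gauge: depth gauge: straight steel rod, 10 mm in diameter, 180 mm long overall, about 0.15 kg, with black graduation rings and at the top a dark round head (16 mm wide, 143 to 180 mm above the tip) to hold it by; a brass collar rides on it. Starts upright in the stand, tip 15 mm above the table. Origin: centre of the lower tip (tapered to 7 mm); z up along the rod; round, so yaw does not matter
- collar (a joint): place of the collar on the rod, m: 0 when its underside is 35 mm above the rod's tip, growing as it goes up towards the head (depth read = 35 mm + this). Starts between 0 and 8 mm. It holds by friction and takes about 2.5 N to slide either way, at any place: this force comes before the bottom is felt
- collar_face (a point): centre of the underside of the collar (brass ring, 28 mm wide flange, 13 mm high), on the rod's axis; it is too wide to enter the narrow well and so stops on the block's top face and slides up the rod
- block: fixed aluminium sample block, 100 x 50 x 105 mm, with four small black feet; in its top a row of two wide vial wells (28 mm in diameter, 35 mm deep) and, at the end that carries the black knurled screw, one narrow well (12 mm in diameter). Origin: centre of the underside, on the table; x along the row towards the narrow well, z up.
- well_mouth (a point): centre of the mouth of the narrow well in the block's top face, 33 mm along the block's x from its centre, 105 mm above the table; 1.5 mm chamfer; z up. The well is blind: its bottom lies between 55 and 90 mm below the mouth, is different every time and cannot be seen
- stop: adjustable bottom stop of the narrow well, with its black knurled screw on the block's end; the rod finally stands on its upper end inside the well. Origin: below the well at table height (tells nothing of the depth). It ends in a firm pad (gives 1 mm per 15 N): a push of 6 to 12 N in all on the gauge is right (the collar's friction takes 2.5 N of it), 20 N on the stop is too much
- stand: fixed grey square stand of the gauge, 70 x 70 x 45 mm on a black foot 86 mm square, with an upright hole 12 mm in diameter and 30 mm deep in the middle. Origin: centre of the underside, on the table.
- beaker_100: bystander: small glass beaker, 68 mm high; leave alone
- flask_100: bystander: conical glass flask, 106 mm high; leave alone
- petri: bystander: flat round glass dish, 62 mm wide, 15 mm high; leave alone
- weight_50g: bystander: small brass weight with a knob, 31 mm high; leave alone

How it is judged:
On the way, in this order (a step that is already met when the one before it is completed fails the run):
1. the rod is upright in the narrow well, its tip at least 10 mm below the mouth (horizontal distance between gauge and well_mouth below 0.004 m and angle between gauge's own z axis and vertical below 0.06 rad and z of gauge in the frame of well_mouth below -0.01 m), for 0.1 s.
2. the rod is pressed on the bottom of the well (at least 3 N), upright, with the collar on the block's face (within 3 mm) (horizontal distance between gauge and well_mouth below 0.004 m and angle between gauge's own z axis and vertical below 0.06 rad and z of collar_face in the frame of well_mouth below 0.003 m and contact force between gauge and stop above 3 N), for 0.2 s.
At the end, for the whole second after the job is handed in: the gauge is released and at rest in the narrow well (tip within 4 mm of the well's axis and at least 50 mm below the mouth, rod within 0.06 rad of upright), its collar on the block's top face within 3 mm (horizontal distance between gauge and well_mouth below 0.004 m and angle between gauge's own z axis and vertical below 0.06 rad and z of collar_face in the frame of well_mouth below 0.003 m and z of gauge in the frame of well_mouth below -0.05 m and linear speed of gauge below 0.01 m/s and contact force between the fingers and gauge below 0.1 N); the robot touches nothing.
It fails at once if the rod is pressed on the bottom stop with more than 20 N (contact force between gauge and stop above 20 N).
It fails at once if the beaker, flask, dish or weight is moved by more than 15 mm (distance of any of beaker_100, flask_100, petri, weight_50g from where it was at the start of the episode above 0.015 m).
It also fails if it takes over 54 s, if anything falls off the work surface, if the arm or the gripper's body presses on something with over 40 N, if the wrist force passes 120 N, or if a joint passes its speed limit or range.

## Working session

There is one attempt and no reset: what is moved stays moved. The work goes in short steps, Python scripts to look and compute and a tool call to move; the robot and the scene stay as the last step left them, time stands still between calls to the robot, and variables do not carry over. Pictures are saved under pics/ and viewed, and the job is handed in when it is done.

Besides the shell and the picture viewer there is one more tool, called as name(argument=value, ...) on one line, values as JSON. apply_moves: Moves the arm, as the interface text tells. Scaled input: -1 to 1 covers 120 mm each way for a shift and 4 degrees each way for a turn. Its arguments: {"type":"object","properties":{"moves":{"type":"string"},"force":{"type":"number"}},"required":["moves"]}

```bash
mkdir -p pics; cat > h.py <<'E'
import numpy as np, cv2
from station import bot, imaging, nets
def save(p,n): cv2.imwrite(f'pics/{n}.png', p['image'][:,:,::-1])
def ray(p,uv,T=None):
    d=np.array([(uv[0]-p['cx'])/p['fx'],(uv[1]-p['cy'])/p['fy'],1.])
    M=np.linalg.inv(p['view']) if T is None else T
    return M[:3,3], M[:3,:3]@d
def atz(p,uv,z,T=None):
    o,d=ray(p,uv,T); return o+d*(z-o[2])/d[2]
def proj(p,X,T=None):
    V=p['view'] if T is None else np.linalg.inv(T)
    c=V[:3,:3]@np.asarray(X)+V[:3,3]; return [p['fx']*c[0]/c[2]+p['cx'],p['fy']*c[1]/c[2]+p['cy']]
def R(q):
    from scipy.spatial.transform import Rotation as Ro
    return Ro.from_quat([q[1],q[2],q[3],q[0]]).as_matrix()
def wristT(o,p):
    T=np.eye(4);T[:3,:3]=R(o['tool_rot']);T[:3,3]=o['eef_pos']; return T@p['mount']
E
python3 - <<'E'
from h import *
np.set_printoptions(precision=4,suppress=True)
o=bot.get_obs(); print({k:np.round(v,4) for k,v in o.items()}); print(R(o['tool_rot']))
for c in ['side','top']:
    p=imaging.read_camera(c); save(p,c+'0'); V=np.linalg.inv(p['view']);print(c,V[:3,3],V[:3,2],p['fx'])
    for n in ['gauge','collar_face','block','well_mouth','stand','stop','collar','beaker_100','flask_100','petri','weight_50g']:
        r=nets.spot_point(p,n)[:2]; s=nets.spot_in(p,n)[:1]
        print(n,[(np.round(x['location'],1),round(x['score'],2)) for x in r],[(np.round(x['rect']),round(x['score'],2)) for x in s])
E
```

```text
{'t': np.float64(0.0), 'q': array([-1.2331,  0.4778,  0.0223,  1.5565, -0.0115,  1.1093, -0.0831]), 'joint_vel': array([ 0.0009,  0.0008, -0.0006,  0.0007,  0.0002,  0.0003,  0.0006]), 'joint_torque': array([ -0.0003, -59.6456,   1.6077, -28.1191,   0.0124,   0.0095,
         0.    ]), 'eef_pos': array([0.2908, 0.6085, 0.2303]), 'tool_rot': array([ 0.0005,  0.8459,  0.5333, -0.0007]), 'contact_force': array([-0.1126, -0.2082,  0.0964]), 'torque': array([ 0.0041, -0.0628, -0.0236]), 'gripper_width': np.float64(1.0002)}
[[ 0.4312  0.9023 -0.0007]
 [ 0.9023 -0.4312 -0.0017]
 [-0.0018  0.0001 -1.    ]]
side [-0.1353 -0.7901  0.6085] [ 0.505   0.7589 -0.4111] 481.319024454487
gauge [(array([233.3, 207. ]), 0.57)] [(array([228., 145., 236., 199.]), 0.53)]
collar_face [(array([290.1, 267.1]), 0.45), (array([231.8, 192.9]), 0.38)] [(array([216., 191., 251., 220.]), 0.69)]
block [(array([289.5, 267.3]), 0.78)] [(array([265., 215., 321., 278.]), 0.77)]
well_mouth [] [(array([267., 213., 320., 275.]), 0.93)]
stand [(array([232.8, 210.5]), 0.62)] [(array([216., 189., 251., 219.]), 0.7)]
stop [(array([235.9, 190.9]), 0.68)] []Traceback (most recent call last):
  File "<stdin>", line 7, in <module>
ValueError: it knows: beaker, block, collar_face, flask, gauge, petri, stand, stop, weight_50g, well_mouth
```

```bash
python3 - <<'E'
from h import *
np.set_printoptions(precision=4,suppress=True)
for c in ['side','top']:
    p=imaging.read_camera(c); save(p,c+'0'); V=np.linalg.inv(p['view']);print(c,V[:3,3],V[:3,2],p['fx'])
    im=p['image']
    for n in ['gauge','collar_face','block','well_mouth','stand','stop','beaker','flask','petri','weight_50g']:
        r=nets.spot_point(p,n)[:2]; s=nets.spot_in(p,n)[:1]
        print(n,[(np.round(x['location'],1),round(x['score'],2)) for x in r],[(np.round(x['rect']),round(x['score'],2)) for x in s])
E
```

```text
side [-0.1353 -0.7901  0.6085] [ 0.505   0.7589 -0.4111] 481.319024454487
gauge [(array([231.7, 207. ]), 0.6)] []
collar_face [(array([233.8, 192.9]), 0.38)] [(array([265., 216., 319., 277.]), 0.74)]
block [(array([288.3, 267. ]), 0.93)] [(array([265., 218., 319., 279.]), 0.87)]
well_mouth [(array([309.3, 217.2]), 0.58)] [(array([267., 212., 320., 277.]), 0.92)]
stand [] [(array([217., 193., 252., 221.]), 0.98)]
stop [] []
beaker [(array([349.3, 238.9]), 0.78)] [(array([344., 208., 367., 244.]), 0.82)]
flask [(array([302.7, 216.7]), 0.97)] [(array([294., 177., 316., 218.]), 0.78)]
petri [(array([229.9, 180.4]), 0.68)] [(array([217., 192., 252., 218.]), 0.59)]
weight_50g [(array([204.8, 244.8]), 0.54)] []
top [0.2966 0.1739 1.2776] [ 0.1707 -0.0021 -0.9853] 475.2440892346635
gauge [(array([245.1, 192.1]), 0.68)] []
collar_face [(array([244.2, 194.1]), 0.48)] [(array([276., 122., 303., 151.]), 0.54)]
block [(array([351.3, 205.3]), 0.97), (array([347.4, 136.6]), 0.6)] [(array([337., 180., 371., 224.]), 0.63)]
well_mouth [(array([360.1, 189.1]), 0.88)] [(array([336., 178., 371., 226.]), 0.74)]
stand [(array([245.3, 195.2]), 0.69)] [(array([225., 177., 268., 217.]), 0.94)]
stop [] []
beaker [(array([351.4, 140.4]), 0.64)] [(array([339., 127., 365., 147.]), 0.81)]
flask [] [(array([275., 123., 302., 152.]), 0.89)]
petri [(array([178.6, 153.8]), 0.8), (array([282.9, 248.7]), 0.51)] [(array([166., 142., 191., 167.]), 0.79)]
weight_50g [(array([285.5, 249. ]), 0.54)] [(array([240., 178., 248., 196.]), 0.69)]
```

View pics/side0.png

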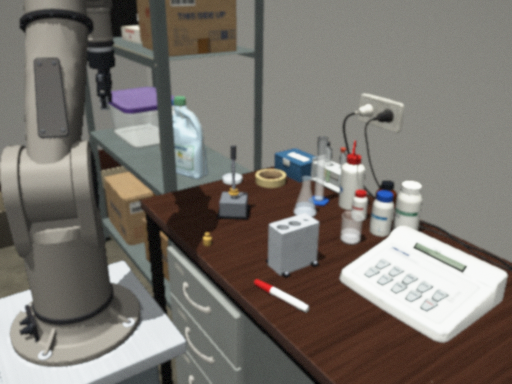

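View pics/top0.png

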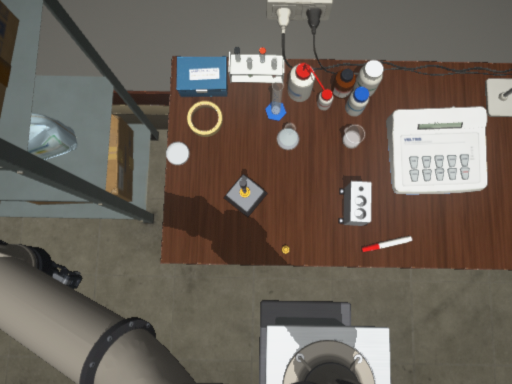

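Side: the stand with gauge is at (233,205) and the block at (293,245). Top: the stand is at (245,194), the block at (355,203) and the small weight at (285,249). I'll zoom in and triangulate.

```bash
python3 - <<'E'
from h import *
np.set_printoptions(precision=4,suppress=True)
a=cv2.imread('pics/top0.png');b=cv2.imread('pics/side0.png')
A=cv2.resize(a[170:236,215:285],None,fx=8,fy=8,interpolation=cv2.INTER_CUBIC)
B=cv2.resize(a[170:236,325:385],None,fx=8,fy=8,interpolation=cv2.INTER_CUBIC)
cv2.imwrite('pics/za.png',A);cv2.imwrite('pics/zb.png',B)
cv2.imwrite('pics/zc.png',cv2.resize(b[140:285,205:330],None,fx=4,fy=4,interpolation=cv2.INTER_CUBIC))
p=imaging.read_camera('top')
print('stand',atz(p,(245.5,194),0.045),'well',atz(p,(360.1,189.1),.105))
print('block',atz(p,(351.3,205.3),0),'gauge head',atz(p,(244,178),.195))
E
```

```text
stand [0.4885 0.2211 0.045 ] well [ 0.4974 -0.0678  0.105 ]
block [ 0.4703 -0.0649  0.    ] gauge head [0.5026 0.2198 0.195 ]
```

View pics/za.png

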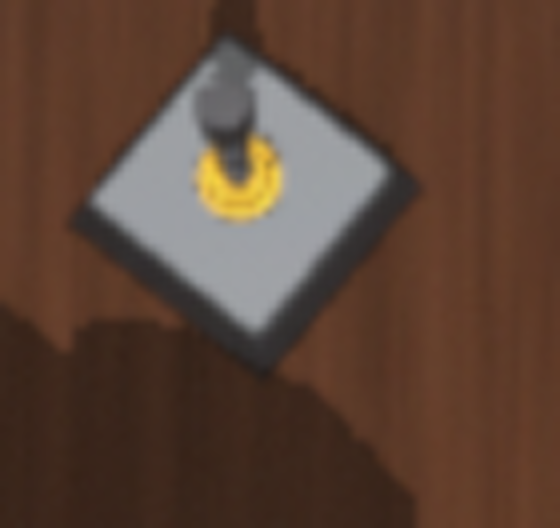

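View pics/zb.png

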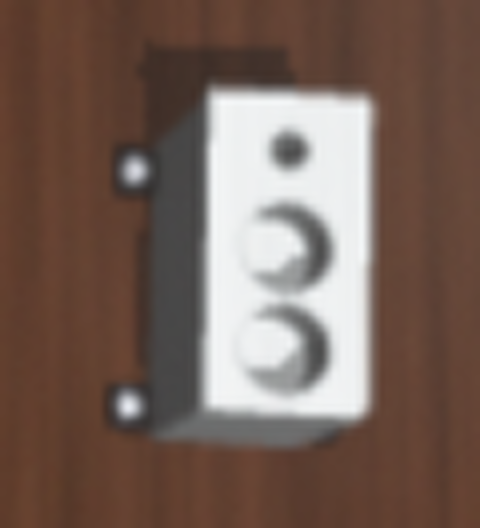

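View pics/zc.png

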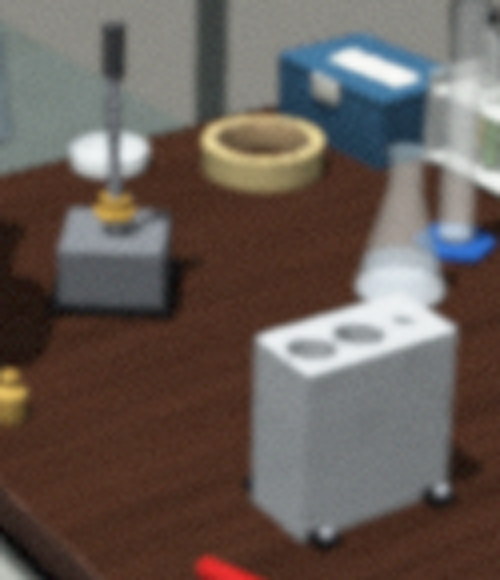

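```bash
python3 - <<'E'
from h import *
np.set_printoptions(precision=4,suppress=True)
p=imaging.read_camera('top'); s=imaging.read_camera('side')
zt=lambda u,v,x0,y0,f:(x0+(u+.5)/f-.5,y0+(v+.5)/f-.5)
T=lambda u,v,x0,y0:zt(u,v,x0,y0,8)
S=lambda u,v:zt(u,v,205,140,4)
print('stand top',[atz(p,T(*c,215,170),.045) for c in [(228,38),(390,172),(258,335),(90,200)]])
print('head top',atz(p,T(224,103,215,170),.195),atz(s,S(114,26),.195))
print('collar bot?',atz(p,T(238,178,215,170),.068),atz(s,S(116,200),.068))
print('well',atz(p,T(289,149,325,170),.105),atz(s,S(404,320),.105))
print('wells',[atz(p,T(*c,325,170),.105) for c in [(287,249),(286,349)]],[atz(s,S(*c),.105) for c in [(359,333),(312,348)]])
print('block corners',[atz(p,T(*c,325,170),.105) for c in [(210,90),(372,98),(366,416),(203,410)]])
print('flask',atz(p,(288.5,131.5),.106),atz(s,(302.7,216.7),0),'beaker',atz(p,(351,140),.03))
w=imaging.read_camera('wrist');print(w['mount'],w['fx'])
E
```

```text
stand top [array([0.541 , 0.2289, 0.045 ]), array([0.4973, 0.1745, 0.045 ]), array([0.4426, 0.2164, 0.045 ]), array([0.486 , 0.2727, 0.045 ])]
head top [0.4921 0.2228 0.195 ] [0.4859 0.2131 0.195 ]
collar bot? [0.4906 0.2234 0.068 ] [0.4899 0.2193 0.068 ]
well [ 0.4997 -0.0693  0.105 ] [ 0.4955 -0.0738  0.105 ]
wells [array([ 0.4681, -0.0682,  0.105 ]), array([ 0.4367, -0.0674,  0.105 ])] [array([ 0.4652, -0.072 ,  0.105 ]), array([ 0.4333, -0.0713,  0.105 ])]
block corners [array([ 0.518 , -0.0447,  0.105 ]), array([ 0.5165, -0.0956,  0.105 ]), array([ 0.4164, -0.0919,  0.105 ]), array([ 0.4172, -0.0414,  0.105 ])]
flask [0.6427 0.1132 0.106 ] [0.6313 0.093  0.    ] beaker [ 0.6448 -0.0605  0.03  ]
[[ 1.     -0.0001  0.0007  0.0011]
 [-0.0002  0.948   0.3182 -0.0817]
 [-0.0007 -0.3182  0.948  -0.1432]
 [ 0.      0.      0.      1.    ]] 281.43782871247913
```

apply_moves(moves="-1 -0.1 0.12 -0.03 0 0 0; -1 -0.19 0.25 -0.03 0 0 0; -1 -0.19 0.25 -0.03 0 0 0; -1 -0.19 0.25 -0.03 0 0 0; -1 -0.19 0.25 -0.03 0 0 0; -1 -0.19 0.25 -0.03 0 0 0; -1 -0.19 0.25 -0.03 0 0 0; -1 -0.19 0.25 -0.03 0 0 0; -1 -0.19 0.25 -0.03 0 0 0; -1 -0.19 0.25 -0.03 0 0 0; -1 -0.19 0.25 0 0 0 0; -1 -0.19 0.26 0 0 0 0")

```text
t: 3.95
eef_pos: [0.4902, 0.2214, 0.268]
tool_rot: [-0.0, 0.846, 0.533, 0.001]
contact_force: [1.1, 0.3, 0.2]
gripper_width: 1.001
```

```bash
python3 - <<'E'
from h import *
np.set_printoptions(precision=4,suppress=True)
o=bot.get_obs();w=imaging.read_camera('wrist');save(w,'w1');T=wristT(o,w)
print(o['t'],o['eef_pos'],R(o['tool_rot']),o['q'],o['contact_force'])
for n in ['gauge','collar_face','stand']:
    print(n,[(r['location'],r['score']) for r in nets.spot_point(w,n)])
print('expected head',proj(w,[.491,.221,.195],T), 'tcp',proj(w,o['eef_pos'],T))
E
```

```text
3.95 [0.4902 0.2214 0.268 ] [[ 0.4309  0.9024  0.0009]
 [ 0.9024 -0.4309  0.0009]
 [ 0.0012  0.0005 -1.    ]] [-0.7058  0.2137  0.1947  1.8526 -0.047   1.0784  0.632 ] [1.148  0.2568 0.1724]
gauge [([255.9, 158.0], 0.96)]
collar_face [([257.1, 168.4], 0.71)]
stand [([260.1, 159.9], 0.77)]
expected head [np.float64(254.45190999982066), np.float64(204.71017498714687)] tcp [np.float64(253.95160168081986), np.float64(248.5989465303447)]
```

View pics/w1.png

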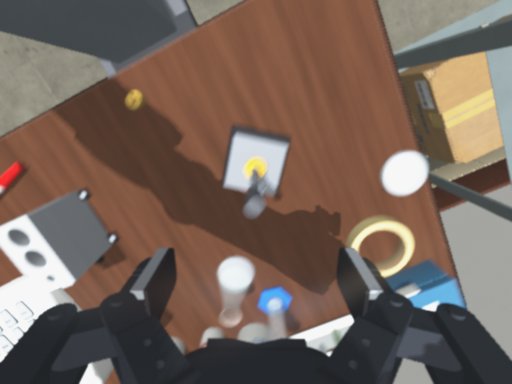

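```bash
python3 - <<'E'
from h import *
a=cv2.imread('pics/w1.png')
cv2.imwrite('pics/w1z.png',cv2.resize(a[145:225,215:305],None,fx=8,fy=8,interpolation=cv2.INTER_CUBIC))
E
```

```text
(no output)
```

View pics/w1z.png

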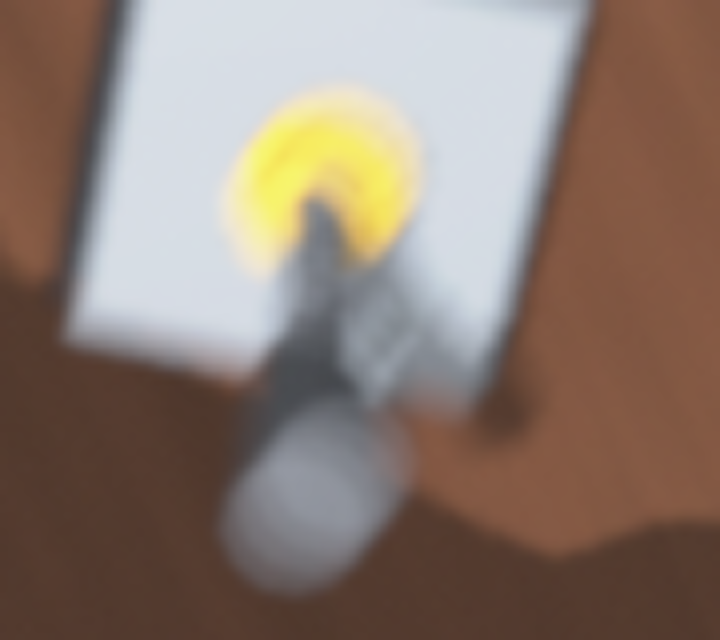

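The image is motion-blurred, so I'll let the arm settle and retake it.

apply_moves(moves="-0.3 0 0 0 0 0 0; -0.3 0 0 0 0 0 0; -0.3 0 0 0 0 0 0; -0.3 0 0 0 0 0 0", force=40)

```text
t: 4.48
eef_pos: [0.489, 0.2241, 0.2672]
tool_rot: [-0.0, 0.845, 0.534, -0.0]
contact_force: [1.3, 0.6, -0.7]
gripper_width: 0.653
```

```bash
python3 - <<'E'
from h import *
np.set_printoptions(precision=4,suppress=True)
o=bot.get_obs();w=imaging.read_camera('wrist');save(w,'w2');T=wristT(o,w)
np.save('T2.npy',T)
print(o['t'],o['eef_pos'],o['contact_force'])
a=cv2.imread('pics/w2.png')
cv2.imwrite('pics/w2z.png',cv2.resize(a[145:225,215:305],None,fx=8,fy=8,interpolation=cv2.INTER_CUBIC))
E
```

```text
4.4833 [0.489  0.2241 0.2672] [ 1.3486  0.567  -0.7272]
```

View pics/w2z.png

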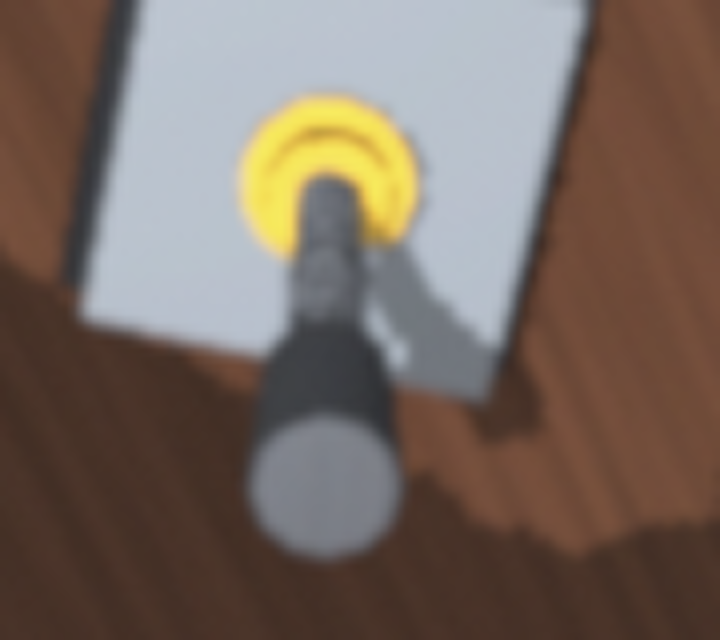

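```bash
python3 - <<'E'
from h import *
np.set_printoptions(precision=4,suppress=True)
o=bot.get_obs();w=imaging.read_camera('wrist');T=np.load('T2.npy')
X=atz(w,(255.2,205.4),.195,T); print(X)
g=lambda u,v:(215+(u+.5)/8-.5,145+(v+.5)/8-.5)
print('collar flange',atz(w,g(331,178),.058,T), atz(w,g(331,178),.065,T))
print(o['eef_pos'],'tool delta',R(o['tool_rot']).T@(X-o['eef_pos']))
E
```

```text
[0.4903 0.224  0.195 ]
collar flange [0.4904 0.2247 0.058 ] [0.4889 0.2254 0.065 ]
[0.4892 0.2238 0.2672] tool delta [0.0007 0.001  0.0722]
```

apply_moves(moves="-0.3 0.006 0.008 0.1 0 0 0; -0.3 0 0 0.15 0 0 0; -0.3 0 0 0.15 0 0 0; -0.3 0 0 0.15 0 0 0; -0.3 0 0 0.15 0 0 0; -0.3 0 0 0.1 0 0 0; -0.3 0 0 0.08 0 0 0; -0.3 0 0 0.045 0 0 0; -0.3 0 0 0 0 0 0; -0.3 0 0 0 0 0 0; -0.3 0 0 0 0 0 0")

```text
t: 5.5
eef_pos: [0.4913, 0.2235, 0.1571]
tool_rot: [-0.0, 0.846, 0.533, 0.001]
contact_force: [0.7, -0.8, 0.8]
gripper_width: 0.646
```

```bash
python3 - <<'E'
from h import *
np.set_printoptions(precision=4,suppress=True)
o=bot.get_obs();w=imaging.read_camera('wrist');save(w,'w3');T=wristT(o,w)
print(o['t'],o['eef_pos'],o['contact_force'],R(o['tool_rot'])[2], 'exp head',proj(w,[.4903,.224,.195],T))
a=cv2.imread('pics/w3.png')
cv2.imwrite('pics/w3z.png',cv2.resize(a[170:384,120:390],None,fx=2.8,fy=2.8,interpolation=cv2.INTER_CUBIC))
E
```

```text
5.5 [0.4913 0.2235 0.1571] [ 0.6971 -0.83    0.7888] [ 0.0013  0.0008 -1.    ] exp head [np.float64(253.56309928333974), np.float64(289.38731143688)]
```

View pics/w3z.png

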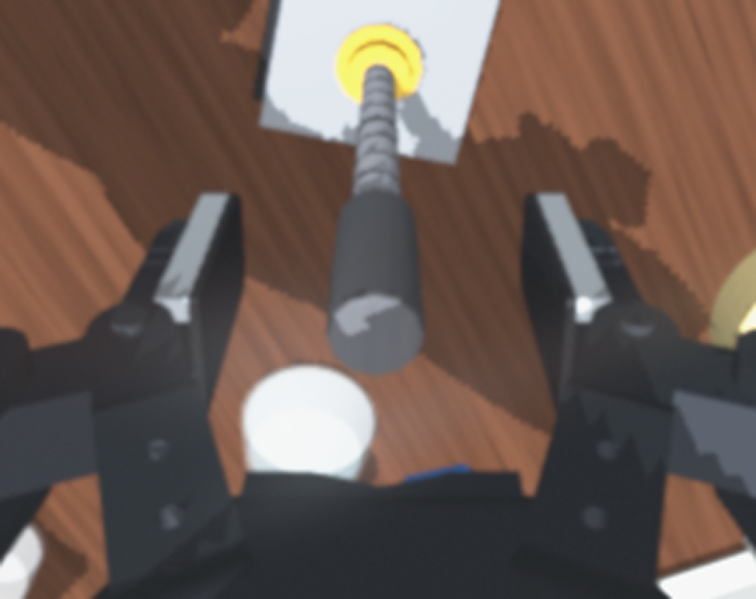

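apply_moves(moves="1 0 0 0 0 0 0; 1 0 0 0 0 0 0; 1 0 0 0 0 0 0; 1 0 0 0 0 0 0; 1 0 0 0 0 0 0; 1 0 0 0 0 0 0; 1 0 0 0 0 0 0; 1 0 0 0 0 0 0", force=50)

```text
t: 6.22
eef_pos: [0.491, 0.2232, 0.1566]
tool_rot: [0.0, 0.846, 0.533, 0.0]
contact_force: [-1.0, -0.6, 5.7]
gripper_width: 0.172
```

apply_moves(moves="1 0 0 -0.05 0 0 0; 1 0 0 -0.1 0 0 0; 1 0 0 -0.1 0 0 0; 1 0 0 -0.15 0 0 0; 1 0 0 -0.15 0 0 0; 1 0 0 -0.15 0 0 0; 1 0 0 -0.1 0 0 0; 1 0 0 -0.1 0 0 0; 1 0 0 -0.1 0 0 0; 1 0 0 0 0 0 0; 1 0 0 0 0 0 0; 1 0 0 0 0 0 0")

```text
t: 7.22
eef_pos: [0.4901, 0.2229, 0.2753]
tool_rot: [-0.0, 0.846, 0.533, -0.001]
contact_force: [-0.3, 0.1, -2.6]
gripper_width: 0.173
```

```bash
python3 - <<'E'
from h import *
np.set_printoptions(precision=4,suppress=True)
o=bot.get_obs();w=imaging.read_camera('wrist');save(w,'w4');T=wristT(o,w)
print(o['t'],o['eef_pos'],o['contact_force'],o['gripper_width'],o['q'])
for c in ['side','top']:
    p=imaging.read_camera(c);save(p,c+'4')
w=cv2.imread('pics/w4.png');s=cv2.imread('pics/side4.png')
cv2.imwrite('pics/w4z.png',cv2.resize(w[100:384,120:390],None,fx=2,fy=2,interpolation=cv2.INTER_CUBIC))
cv2.imwrite('pics/s4z.png',cv2.resize(s[90:240,190:300],None,fx=4,fy=4,interpolation=cv2.INTER_CUBIC))
E
```

```text
7.2167 [0.4901 0.2229 0.2753] [-0.3279  0.0772 -2.569 ] 0.1733390593230123 [-0.7096  0.2097  0.196   1.8401 -0.0456  1.0977  0.628 ]
```

View pics/w4z.png

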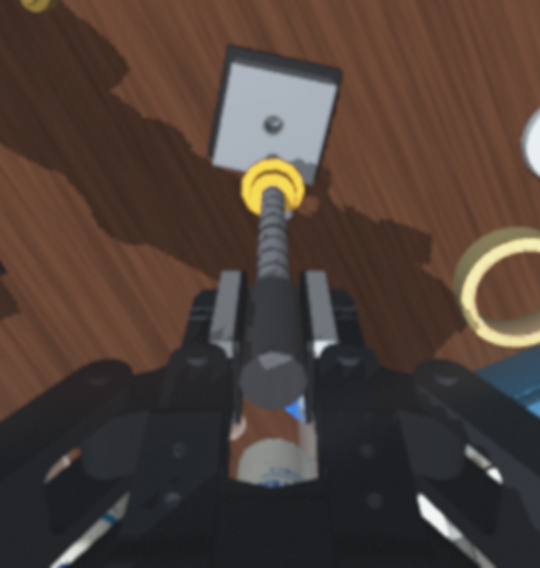

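View pics/s4z.png

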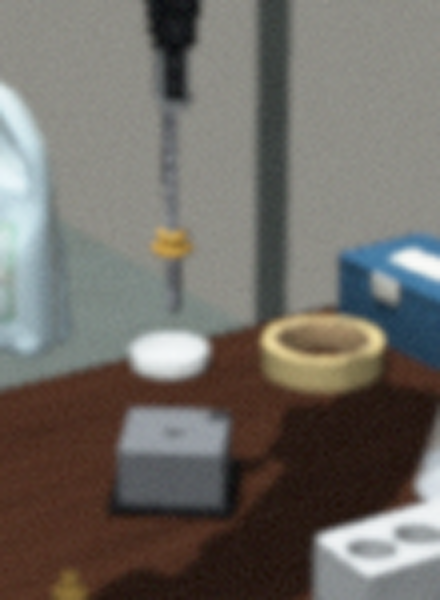

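apply_moves(moves="1 -0.1 0.05 0 0 0 0; 1 -0.2 0.1 0 0 0 0; 1 -0.2 0.1 0 0 0 0; 1 -0.2 0.1 0 0 0 0; 1 -0.2 0.105 0 0 0 0; 1 -0.2 0.105 0 0 0 0; 1 -0.2 0.105 0 0 0 0; 1 -0.2 0.105 0 0 0 0; 1 -0.2 0.105 0 0 0 0; 1 -0.2 0.105 0 0 0 0; 1 -0.18 0.09 0 0 0 0; 1 -0.1 0.05 0 0 0 0")

```text
t: 8.37
eef_pos: [0.4981, -0.0754, 0.2762]
tool_rot: [0.0, 0.847, 0.531, -0.0]
contact_force: [-1.0, 0.1, -1.2]
gripper_width: 0.176
```

apply_moves(moves="1 0 0 0 0 0 0; 1 0 0 0 0 0 0; 1 0 0 0 0 0 0; 1 0 0 0 0 0 0; 1 0 0 0 0 0 0")

```text
t: 8.78
eef_pos: [0.4992, -0.0698, 0.2762]
tool_rot: [-0.0, 0.845, 0.534, -0.0]
contact_force: [-0.8, -0.1, -0.9]
gripper_width: 0.17
```

```bash
python3 - <<'E'
from h import *
np.set_printoptions(precision=4,suppress=True)
o=bot.get_obs();w=imaging.read_camera('wrist');save(w,'w5');T=wristT(o,w);np.save('T5.npy',T)
print(o['t'],o['eef_pos'],o['contact_force'],o['gripper_width'],R(o['tool_rot']))
for c in ['side','top']:
    p=imaging.read_camera(c);save(p,c+'5')
w=cv2.imread('pics/w5.png');s=cv2.imread('pics/side5.png')
cv2.imwrite('pics/w5z.png',cv2.resize(w[110:230,190:320],None,fx=6,fy=6,interpolation=cv2.INTER_CUBIC)[:600])
cv2.imwrite('pics/s5z.png',cv2.resize(s[110:260,240:370],None,fx=4,fy=4,interpolation=cv2.INTER_CUBIC))
E
```

```text
8.7833 [ 0.4992 -0.0698  0.2762] [-0.7752 -0.0595 -0.9294] 0.17003424482180585 [[ 0.4295  0.9031 -0.0002]
 [ 0.9031 -0.4295  0.0003]
 [ 0.0002 -0.0003 -1.    ]]
```

View pics/w5z.png

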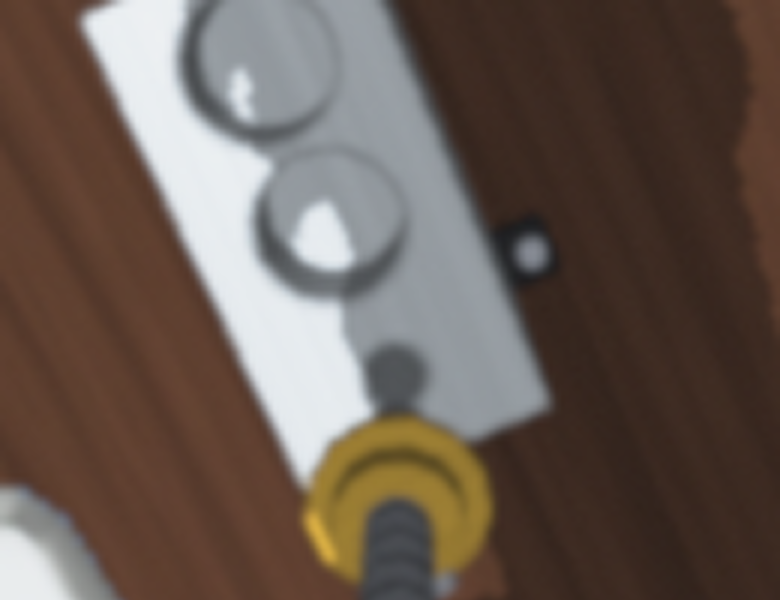

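View pics/s5z.png

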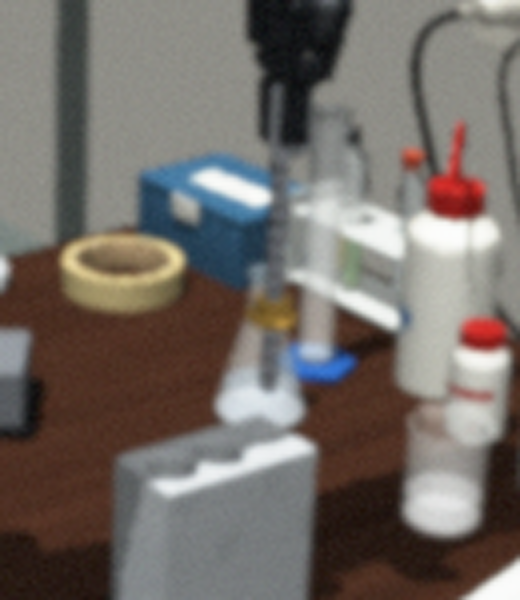

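```bash
python3 - <<'E'
from h import *
np.set_printoptions(precision=4,suppress=True)
o=bot.get_obs();w=imaging.read_camera('wrist');T=np.load('T5.npy');Rm=R(o['tool_rot'])
print(o['t'],o['eef_pos'])
g=lambda u,v:(190+(u+.5)/6-.5,110+(v+.5)/6-.5)
P=np.array([0.4992,-0.0698,.2762])
X=atz(w,g(396.5,373),.105,T);print('well',X,Rm.T@(X-P))
for c in [(328,222),(262,62)]:
  Y=atz(w,g(*c),.105,T);print('wide',Y,Rm.T@(Y-P))
# predicted pixel (zoom) of gauge axis points for offset
for off in [(0.0004,-.001),(0,0)]:
  for h in [0,.03,.038,.046,.1,.18]:
    Q=P+Rm@np.array([off[0],off[1],0.1416-h]); u=proj(w,Q,T); print(off,h,(u[0]+.5-190)*6-.5,(u[1]+.5-110)*6-.5)
for z in [.045]:
    # stand hole from w4: zoom(273,125)/2+(120,100)
    P4=np.array([0.4901,.2229,.2753]);T4=T.copy();T4[:3,3]+=P4-P
    Y=atz(w,(120+273.5/2-.5,100+125.5/2-.5),z,T4);print('stand hole',Y,Rm.T@(Y-P4))
E
```

```text
8.9333 [ 0.4992 -0.0702  0.2763]
well [ 0.4976 -0.0681  0.105 ] [ 0.0009 -0.0022  0.1712]
wide [ 0.466  -0.0672  0.105 ] [-0.0119 -0.0311  0.1712]
wide [ 0.435  -0.0652  0.105 ] [-0.0235 -0.0599  0.1712]
(0.0004, -0.001) 0 393.79161015287804 421.065400429162
(0.0004, -0.001) 0.03 393.35659397152125 472.80650445800853
(0.0004, -0.001) 0.038 393.22449230363554 488.5187616874832
(0.0004, -0.001) 0.046 393.0844400088729 505.1766715845152
(0.0004, -0.001) 0.1 391.86241230958007 650.5254310675602
(0.0004, -0.001) 0.18 388.2119848681263 1084.709615685626
(0, 0) 0 391.5107362878384 426.55935297138655
(0, 0) 0.03 390.8337440730941 478.823143717526
(0, 0) 0.038 390.62819197224275 494.6917634037551
(0, 0) 0.046 390.4102841459234 511.51424494588423
(0, 0) 0.1 388.50960666163473 658.2465236210326
(0, 0) 0.18 382.8391749701609 1096.003781251229
stand hole [0.4904 0.2245 0.045 ] [ 0.0016 -0.0004  0.2303]
```

apply_moves(moves="1 0.005 -0.01 0 0 0 0; 1 0 0 0.04 0 0 0; 1 0 0 0.04 0 0 0; 1 0 0 0.04 0 0 0; 1 0 0 0.04 0 0 0; 1 0 0 0.04 0 0 0; 1 0 0 0.03 0 0 0; 1 0 0 0.03 0 0 0; 1 0 0 0.02 0 0 0; 1 0 0 0.02 0 0 0; 1 0 0 0 0 0 0")

```text
t: 9.9
eef_pos: [0.4982, -0.0697, 0.2398]
tool_rot: [-0.0, 0.846, 0.533, -0.0]
contact_force: [-0.4, 0.2, -1.3]
gripper_width: 0.172
```

```bash
python3 - <<'E'
from h import *
np.set_printoptions(precision=4,suppress=True)
o=bot.get_obs();w=imaging.read_camera('wrist');save(w,'w6')
print(o['t'],o['eef_pos'],o['contact_force'],o['torque'],o['gripper_width'])
s=imaging.read_camera('side');save(s,'side6')
w=cv2.imread('pics/w6.png');s=cv2.imread('pics/side6.png')
a=cv2.resize(w[110:230,190:320],None,fx=4,fy=4,interpolation=cv2.INTER_CUBIC)
b=cv2.resize(s[140:260,270:340],None,fx=4,fy=4,interpolation=cv2.INTER_CUBIC)
cv2.imwrite('pics/c6.png',np.hstack([a,b]))
E
```

```text
9.9 [ 0.4982 -0.0697  0.2398] [-0.4246  0.2384 -1.2676] [-0.0547  0.0674 -0.0404] 0.1723313653445137
```

View pics/c6.png

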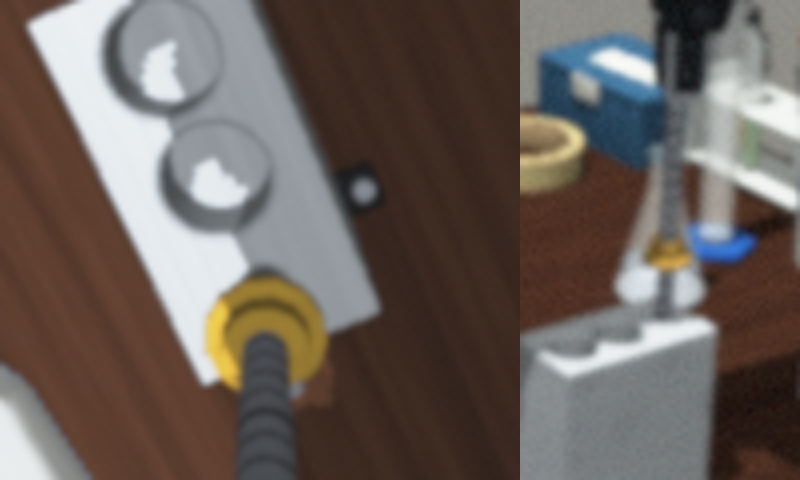

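apply_moves(moves="1 0 0 0.02 0 0 0; 1 0 0 0.03 0 0 0; 1 0 0 0.03 0 0 0; 1 0 0 0.03 0 0 0; 1 0 0 0.03 0 0 0; 1 0 0 0.03 0 0 0; 1 0 0 0.02 0 0 0; 1 0 0 0.01 0 0 0; 1 0 0 0 0 0 0; 1 0 0 0 0 0 0; 1 0 0 0 0 0 0")

```text
t: 10.92
eef_pos: [0.4985, -0.0698, 0.2165]
tool_rot: [0.0, 0.846, 0.533, 0.0]
contact_force: [-0.5, -0.3, -0.8]
gripper_width: 0.171
```

apply_moves(moves="1 0 0 0.02 0 0 0; 1 0 0 0.02 0 0 0; 1 0 0 0.02 0 0 0; 1 0 0 0.02 0 0 0; 1 0 0 0.02 0 0 0; 1 0 0 0.02 0 0 0; 1 0 0 0.02 0 0 0; 1 0 0 0.01 0 0 0; 1 0 0 0 0 0 0; 1 0 0 0 0 0 0; 1 0 0 0 0 0 0")

```text
t: 11.83
eef_pos: [0.4983, -0.0697, 0.1982]
tool_rot: [-0.0, 0.846, 0.533, -0.0]
contact_force: [0.7, 0.5, -0.8]
gripper_width: 0.172
```

```bash
python3 - <<'E'
from h import *
np.set_printoptions(precision=4,suppress=True)
o=bot.get_obs();w=imaging.read_camera('wrist');save(w,'w7')
print(o['t'],o['eef_pos'],o['contact_force'],o['torque'],o['gripper_width'],R(o['tool_rot'])[2])
s=imaging.read_camera('side');save(s,'side7')
w=cv2.imread('pics/w7.png');s=cv2.imread('pics/side7.png')
a=cv2.resize(w[110:260,190:320],None,fx=3.2,fy=3.2,interpolation=cv2.INTER_CUBIC)
b=cv2.resize(s[140:260,260:340],None,fx=4,fy=4,interpolation=cv2.INTER_CUBIC)
cv2.imwrite('pics/c7.png',np.hstack([a,b]))
E
```

```text
11.8333 [ 0.4983 -0.0697  0.1982] [ 0.7452  0.4624 -0.7602] [-0.0307  0.0137  0.0047] 0.17185896310245957 [-0.     -0.0002 -1.    ]
```

View pics/c7.png

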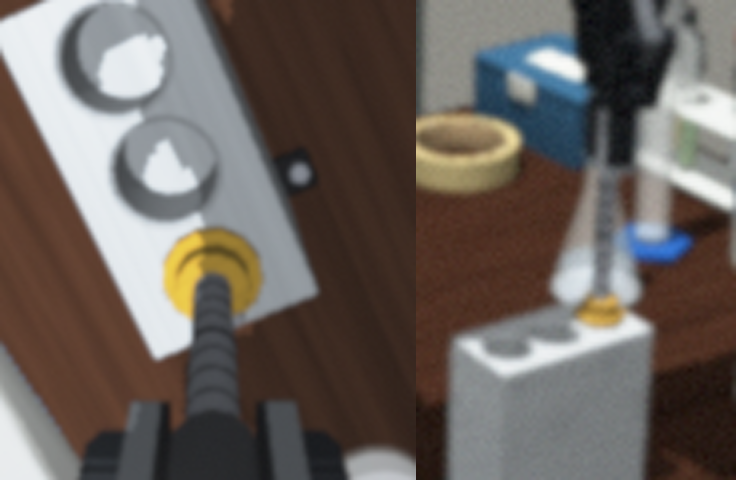

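apply_moves(moves="1 0 0 0.01 0 0 0; 1 0 0 0.01 0 0 0; 1 0 0 0.01 0 0 0; 1 0 0 0.01 0 0 0")

```text
t: 12.27
eef_pos: [0.4985, -0.0698, 0.1935]
tool_rot: [0.0, 0.846, 0.533, 0.0]
contact_force: [-0.0, -0.6, 2.0]
gripper_width: 0.171
```

apply_moves(moves="1 0 0 0 0 0 0; 1 0 0 0 0 0 0; 1 0 0 0 0 0 0")

```text
t: 12.52
eef_pos: [0.4984, -0.0697, 0.1934]
tool_rot: [-0.0, 0.846, 0.533, -0.0]
contact_force: [0.0, -0.5, -1.2]
gripper_width: 0.174
```

apply_moves(moves="1 0 0 0 0 0 0; 1 0 0 0 0 0 0")

```text
t: 12.68
eef_pos: [0.4982, -0.0697, 0.1933]
tool_rot: [-0.0, 0.846, 0.533, -0.0]
contact_force: [0.8, -0.4, -1.5]
gripper_width: 0.171
```

apply_moves(moves="1 0 0 0.004 0 0 0; 1 0 0 0.004 0 0 0; 1 0 0 0 0 0 0")

```text
t: 12.93
eef_pos: [0.4983, -0.0698, 0.1926]
tool_rot: [-0.0, 0.846, 0.533, -0.0]
contact_force: [-0.9, -0.2, 0.3]
gripper_width: 0.172
```

apply_moves(moves="1 0 0 0.004 0 0 0; 1 0 0 0.004 0 0 0; 1 0 0 0 0 0 0")

```text
t: 13.18
eef_pos: [0.4983, -0.0698, 0.1915]
tool_rot: [-0.0, 0.846, 0.533, 0.0]
contact_force: [-1.3, -0.7, 0.6]
gripper_width: 0.177
```

apply_moves(moves="1 0 0 0.004 0 0 0; 1 0 0 0.004 0 0 0; 1 0 0 0 0 0 0")

```text
t: 13.43
eef_pos: [0.4983, -0.0698, 0.1905]
tool_rot: [-0.0, 0.846, 0.533, -0.0]
contact_force: [-0.2, -0.3, 0.4]
gripper_width: 0.174
```

apply_moves(moves="1 0 0 0.004 0 0 0; 1 0 0 0.004 0 0 0; 1 0 0 0 0 0 0")

```text
t: 13.68
eef_pos: [0.4983, -0.0698, 0.1895]
tool_rot: [-0.0, 0.846, 0.533, -0.0]
contact_force: [-0.8, -1.3, 0.0]
gripper_width: 0.171
```

apply_moves(moves="1 0 0 0.004 0 0 0; 1 0 0 0.004 0 0 0; 1 0 0 0 0 0 0")

```text
t: 13.93
eef_pos: [0.4983, -0.0698, 0.1886]
tool_rot: [-0.0, 0.846, 0.533, -0.0]
contact_force: [-1.6, 0.7, 0.5]
gripper_width: 0.173
```

apply_moves(moves="1 0 0 0.004 0 0 0; 1 0 0 0.004 0 0 0; 1 0 0 0 0 0 0")

```text
t: 14.18
eef_pos: [0.4983, -0.0698, 0.1876]
tool_rot: [-0.0, 0.846, 0.533, -0.0]
contact_force: [-0.8, 0.3, -0.4]
gripper_width: 0.175
```

apply_moves(moves="1 0 0 0.004 0 0 0; 1 0 0 0.004 0 0 0; 1 0 0 0 0 0 0")

```text
t: 14.43
eef_pos: [0.4983, -0.0698, 0.1867]
tool_rot: [-0.0, 0.846, 0.533, -0.0]
contact_force: [-1.5, 0.2, 0.2]
gripper_width: 0.171
```

apply_moves(moves="1 0 0 0.004 0 0 0; 1 0 0 0.004 0 0 0; 1 0 0 0 0 0 0")

```text
t: 14.68
eef_pos: [0.4983, -0.0698, 0.1857]
tool_rot: [-0.0, 0.846, 0.533, -0.0]
contact_force: [-0.2, -0.6, 0.1]
gripper_width: 0.174
```

apply_moves(moves="1 0 0 0.004 0 0 0; 1 0 0 0.004 0 0 0; 1 0 0 0 0 0 0")

```text
t: 14.93
eef_pos: [0.4983, -0.0698, 0.1847]
tool_rot: [-0.0, 0.846, 0.533, -0.0]
contact_force: [-0.4, -0.5, 0.4]
gripper_width: 0.179
```

apply_moves(moves="1 0 0 0.004 0 0 0; 1 0 0 0.004 0 0 0; 1 0 0 0 0 0 0")

```text
t: 15.18
eef_pos: [0.4983, -0.0698, 0.1838]
tool_rot: [-0.0, 0.846, 0.533, -0.0]
contact_force: [-1.7, -1.7, -0.2]
gripper_width: 0.171
```

apply_moves(moves="1 0 0 0.004 0 0 0; 1 0 0 0.004 0 0 0; 1 0 0 0 0 0 0")

```text
t: 15.43
eef_pos: [0.4983, -0.0698, 0.1828]
tool_rot: [-0.0, 0.846, 0.533, -0.0]
contact_force: [-1.1, -1.0, 0.3]
gripper_width: 0.173
```

apply_moves(moves="1 0 0 0.004 0 0 0; 1 0 0 0.004 0 0 0; 1 0 0 0 0 0 0")

```text
t: 15.68
eef_pos: [0.4983, -0.0698, 0.1819]
tool_rot: [-0.0, 0.846, 0.533, -0.0]
contact_force: [-0.8, -0.3, 0.4]
gripper_width: 0.173
```

apply_moves(moves="1 0 0 0.004 0 0 0; 1 0 0 0.004 0 0 0; 1 0 0 0 0 0 0")

```text
t: 15.93
eef_pos: [0.4983, -0.0698, 0.1809]
tool_rot: [-0.0, 0.846, 0.533, -0.0]
contact_force: [-0.0, -0.1, 0.2]
gripper_width: 0.172
```

apply_moves(moves="1 0 0 0.004 0 0 0; 1 0 0 0.004 0 0 0; 1 0 0 0 0 0 0")

```text
t: 16.18
eef_pos: [0.4983, -0.0698, 0.18]
tool_rot: [-0.0, 0.846, 0.533, -0.0]
contact_force: [-0.5, -0.6, 0.1]
gripper_width: 0.172
```

apply_moves(moves="1 0 0 0.004 0 0 0; 1 0 0 0.004 0 0 0; 1 0 0 0 0 0 0")

```text
t: 16.43
eef_pos: [0.4983, -0.0698, 0.179]
tool_rot: [-0.0, 0.846, 0.533, -0.0]
contact_force: [-1.0, 0.0, 0.7]
gripper_width: 0.17
```

apply_moves(moves="1 0 0 0.004 0 0 0; 1 0 0 0.004 0 0 0; 1 0 0 0 0 0 0")

```text
t: 16.68
eef_pos: [0.4983, -0.0698, 0.178]
tool_rot: [-0.0, 0.846, 0.533, -0.0]
contact_force: [-0.8, -0.3, -0.6]
gripper_width: 0.173
```

apply_moves(moves="1 0 0 0.004 0 0 0; 1 0 0 0.004 0 0 0; 1 0 0 0 0 0 0")

```text
t: 16.93
eef_pos: [0.4983, -0.0698, 0.1771]
tool_rot: [-0.0, 0.846, 0.533, -0.0]
contact_force: [-1.0, -0.6, 0.4]
gripper_width: 0.172
```

apply_moves(moves="1 0 0 0.004 0 0 0; 1 0 0 0.004 0 0 0; 1 0 0 0 0 0 0")

```text
t: 17.18
eef_pos: [0.4983, -0.0698, 0.1761]
tool_rot: [-0.0, 0.846, 0.533, -0.0]
contact_force: [-0.2, -0.8, 1.5]
gripper_width: 0.175
```

apply_moves(moves="1 0 0 0.003 0 0 0; 1 0 0 0 0 0 0; 1 0 0 0 0 0 0")

```text
t: 17.43
eef_pos: [0.4983, -0.0698, 0.1758]
tool_rot: [-0.0, 0.846, 0.533, -0.0]
contact_force: [-0.6, -0.2, 0.3]
gripper_width: 0.174
```

apply_moves(moves="1 0 0 0.003 0 0 0; 1 0 0 0.003 0 0 0; 1 0 0 0 0 0 0")

```text
t: 17.68
eef_pos: [0.4983, -0.0698, 0.1751]
tool_rot: [-0.0, 0.846, 0.533, -0.0]
contact_force: [0.2, -0.3, 1.2]
gripper_width: 0.173
```

apply_moves(moves="1 0 0 0.003 0 0 0; 1 0 0 0.003 0 0 0; 1 0 0 0 0 0 0")

```text
t: 17.93
eef_pos: [0.4983, -0.0698, 0.1743]
tool_rot: [-0.0, 0.846, 0.533, -0.0]
contact_force: [-0.5, -0.8, 0.7]
gripper_width: 0.171
```

No contact yet, since the force stays near the sliding level. Continuing.

apply_moves(moves="1 0 0 0.004 0 0 0; 1 0 0 0.004 0 0 0; 1 0 0 0 0 0 0")

```text
t: 18.18
eef_pos: [0.4983, -0.0697, 0.1733]
tool_rot: [-0.0, 0.846, 0.533, -0.0]
contact_force: [-1.2, -0.6, 1.2]
gripper_width: 0.17
```

apply_moves(moves="1 0 0 0.004 0 0 0; 1 0 0 0.004 0 0 0; 1 0 0 0 0 0 0")

```text
t: 18.43
eef_pos: [0.4983, -0.0698, 0.1724]
tool_rot: [-0.0, 0.846, 0.533, -0.0]
contact_force: [-0.5, -0.1, 0.3]
gripper_width: 0.177
```

apply_moves(moves="1 0 0 0.004 0 0 0; 1 0 0 0.004 0 0 0; 1 0 0 0 0 0 0")

```text
t: 18.68
eef_pos: [0.4983, -0.0698, 0.1714]
tool_rot: [-0.0, 0.846, 0.533, -0.0]
contact_force: [-2.0, -0.6, 0.2]
gripper_width: 0.169
```

apply_moves(moves="1 0 0 0.004 0 0 0; 1 0 0 0.004 0 0 0; 1 0 0 0 0 0 0")

```text
t: 18.93
eef_pos: [0.4984, -0.0697, 0.1705]
tool_rot: [-0.0, 0.846, 0.533, 0.0]
contact_force: [-0.7, -0.4, 0.7]
gripper_width: 0.171
```

```bash
python3 - <<'E'
from h import *
w=imaging.read_camera('wrist');save(w,'w8')
s=imaging.read_camera('side');save(s,'side8')
w=cv2.imread('pics/w8.png');s=cv2.imread('pics/side8.png')
a=cv2.resize(w[110:310,190:320],None,fx=2.4,fy=2.4,interpolation=cv2.INTER_CUBIC)
b=cv2.resize(s[140:260,260:340],None,fx=4,fy=4,interpolation=cv2.INTER_CUBIC)
cv2.imwrite('pics/c8.png',np.hstack([a,b]))
E
```

```text
(no output)
```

View pics/c8.png

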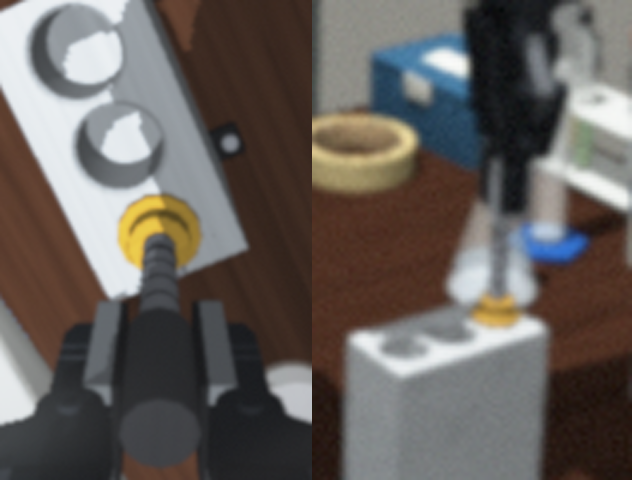

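The collar stays on the block face, and the rod is upright and still sliding, with the tip about 76 mm deep. Continuing.

apply_moves(moves="1 0 0 0.004 0 0 0; 1 0 0 0.004 0 0 0; 1 0 0 0 0 0 0")

```text
t: 19.28
eef_pos: [0.4984, -0.0697, 0.1696]
tool_rot: [-0.0, 0.846, 0.533, 0.0]
contact_force: [-1.2, -1.0, 0.5]
gripper_width: 0.176
```

apply_moves(moves="1 0 0 0.004 0 0 0; 1 0 0 0.004 0 0 0; 1 0 0 0 0 0 0")

```text
t: 19.53
eef_pos: [0.4984, -0.0698, 0.1686]
tool_rot: [-0.0, 0.846, 0.533, 0.0]
contact_force: [-0.7, -0.2, 0.3]
gripper_width: 0.175
```

apply_moves(moves="1 0 0 0.004 0 0 0; 1 0 0 0.004 0 0 0; 1 0 0 0 0 0 0")

```text
t: 19.78
eef_pos: [0.4984, -0.0697, 0.1676]
tool_rot: [-0.0, 0.846, 0.533, -0.0]
contact_force: [-1.0, -0.5, 0.5]
gripper_width: 0.172
```

apply_moves(moves="1 0 0 0.004 0 0 0; 1 0 0 0.004 0 0 0; 1 0 0 0 0 0 0")

```text
t: 20.03
eef_pos: [0.4984, -0.0697, 0.1666]
tool_rot: [-0.0, 0.846, 0.533, -0.0]
contact_force: [-0.0, -0.4, 0.7]
gripper_width: 0.172
```

apply_moves(moves="1 0 0 0.004 0 0 0; 1 0 0 0.004 0 0 0; 1 0 0 0 0 0 0")

```text
t: 20.28
eef_pos: [0.4987, -0.0698, 0.166]
tool_rot: [0.0, 0.846, 0.533, 0.0]
contact_force: [-0.5, -0.6, 3.1]
gripper_width: 0.17
```

Contact: fz is 3.1 and z is lagging. Now pressing in finer steps.

apply_moves(moves="1 0 0 0.002 0 0 0; 1 0 0 0 0 0 0; 1 0 0 0 0 0 0")

```text
t: 20.53
eef_pos: [0.4988, -0.0698, 0.166]
tool_rot: [0.0, 0.846, 0.533, 0.0]
contact_force: [-0.9, -0.1, 5.2]
gripper_width: 0.175
```

apply_moves(moves="1 0 0 0.002 0 0 0; 1 0 0 0 0 0 0; 1 0 0 0 0 0 0; 1 0 0 0 0 0 0; 1 0 0 0 0 0 0")

```text
t: 20.95
eef_pos: [0.4988, -0.0698, 0.1658]
tool_rot: [0.0, 0.846, 0.533, 0.0]
contact_force: [-2.0, -1.0, 6.6]
gripper_width: 0.17
```

apply_moves(moves="1 0 0 0.001 0 0 0; 1 0 0 0 0 0 0; 1 0 0 0 0 0 0; 1 0 0 0 0 0 0; 1 0 0 0 0 0 0")

```text
t: 21.37
eef_pos: [0.4989, -0.0699, 0.1658]
tool_rot: [0.0, 0.846, 0.533, 0.001]
contact_force: [-1.2, -0.1, 8.0]
gripper_width: 0.176
```

apply_moves(moves="0 0 0 0 0 0 0; 0 0 0 0 0 0 0; -0.3 0 0 0 0 0 0; -0.3 0 0 0 0 0 0; -0.3 0 0 0 0 0 0; -0.3 0 0 0 0 0 0; -0.3 0 0 0 0 0 0; -0.3 0 0 0 0 0 0")

```text
t: 22.03
eef_pos: [0.4984, -0.0698, 0.1651]
tool_rot: [-0.0, 0.846, 0.533, -0.0]
contact_force: [0.8, -1.2, -0.4]
gripper_width: 0.651
```

```bash
python3 - <<'E'
from h import *
o=bot.get_obs();print(o['t'],o['eef_pos'],o['contact_force'],o['gripper_width'])
w=imaging.read_camera('wrist');save(w,'w9')
s=imaging.read_camera('side');save(s,'side9')
w=cv2.imread('pics/w9.png');s=cv2.imread('pics/side9.png')
a=cv2.resize(w[110:330,150:350],None,fx=2.2,fy=2.2,interpolation=cv2.INTER_CUBIC)[:480]
b=cv2.resize(s[140:261,260:340],None,fx=4,fy=4,interpolation=cv2.INTER_CUBIC)[:480]
cv2.imwrite('pics/c9.png',np.hstack([a,b]))
E
```

```text
22.0333 [ 0.49835132 -0.06978813  0.16511081] [ 0.83763308 -1.16658181 -0.38585642] 0.6505822670539808
```

View pics/c9.png

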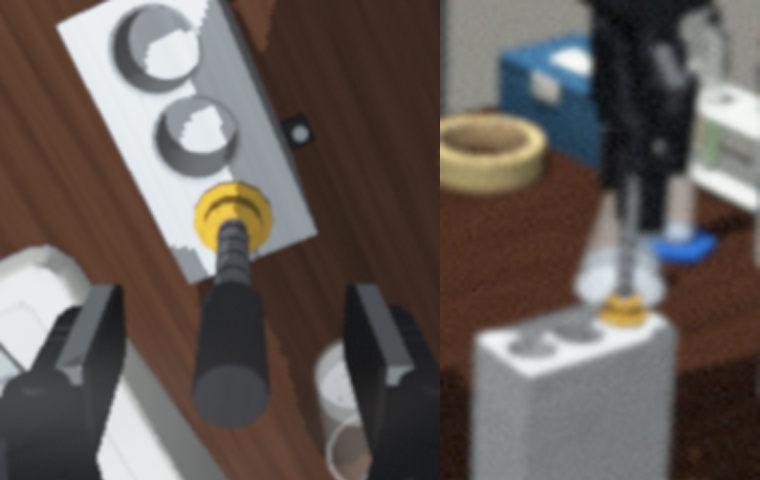

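The gauge is released and standing upright with its collar on the block face. Lifting straight up.

apply_moves(moves="-0.3 0 0 -0.05 0 0 0; -0.3 0 0 -0.1 0 0 0; -0.3 0 0 -0.15 0 0 0; -0.3 0 0 -0.15 0 0 0; -0.3 0 0 -0.15 0 0 0; -0.3 0 0 -0.15 0 0 0; -0.3 0 0 -0.1 0 0 0; -0.3 0 0 -0.05 0 0 0; -0.3 0 0 0 0 0 0; -0.3 0 0 0 0 0 0; -0.3 0 0 0 0 0 0")

```text
t: 23.05
eef_pos: [0.4978, -0.0697, 0.2723]
tool_rot: [-0.0, 0.846, 0.533, -0.001]
contact_force: [-0.8, 0.4, -1.1]
gripper_width: 0.654
```

```bash
python3 - <<'E'
from h import *
o=bot.get_obs();print(o['t'],o['eef_pos'],o['contact_force'],o['gripper_width'])
w=imaging.read_camera('wrist');save(w,'w10')
s=imaging.read_camera('side');save(s,'side10')
w=cv2.imread('pics/w10.png');s=cv2.imread('pics/side10.png')
a=cv2.resize(w[110:330,150:350],None,fx=2.2,fy=2.2,interpolation=cv2.INTER_CUBIC)[:480]
b=cv2.resize(s[140:261,260:340],None,fx=4,fy=4,interpolation=cv2.INTER_CUBIC)[:480]
cv2.imwrite('pics/c10.png',np.hstack([a,b]))
E
```

```text
23.05 [ 0.49778512 -0.06968792  0.2723283 ] [-0.80499526  0.36086006 -1.14684186] 0.6540290939012278
```

View pics/c10.png

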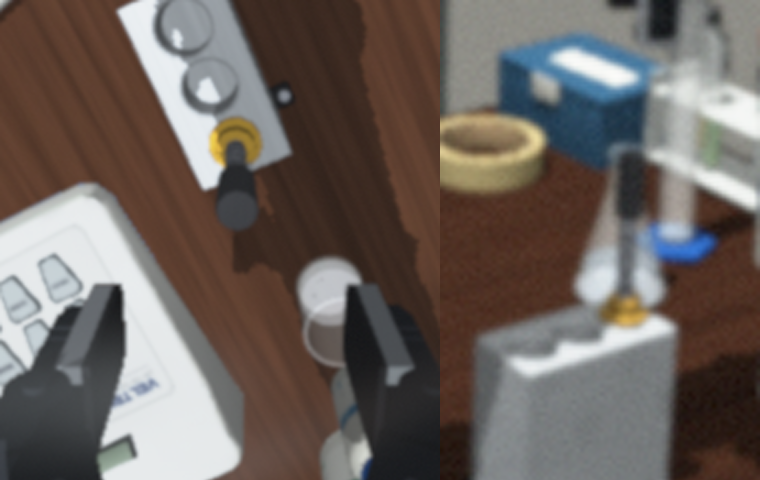

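```bash
python3 -c "
from station import bot
print(bot.hand_in())"
```

```text
the job is handed in; nothing more can be done
None
```

The gauge is standing in the narrow well with its collar on the block face, and I handed the job in at about 23 s. The well reads about 81 mm deep, worked out from the tool heights, so good to about 1–2 mm.

- **Finding the bottom:** I lowered the rod into the well and slid the collar up in steps of about 1 mm. The rod then stopped, with the tool held at z = 0.1658 m.
- **Pressing:** The last reading was 8.0 N, about 9 N once the resting offset is taken out. That is the total push on the gauge, within the 6–12 N range. The force on the stop itself isn't measured directly, but the readings put it between about 6 and 9 N, below the 20 N limit.
- **Final checks:** After letting go and lifting about 107 mm clear, the side and wrist pictures show the gauge upright. The force on the tool was back at its resting level.
- **Glassware and weight:** The arm never came near them. I did not measure their positions again at the end.
- **Disagreement:** The side camera placed the well and the gauge head several millimetres from the other two cameras. The top and wrist cameras agreed to within 1 mm on the distance from gauge to well, so I used those two.

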